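# Release the transport lock and hold the recessed reset of a fraction collector

## Task

Put the fraction collector into reset: first slide its transport lock (black grip on the yellow shutter) all the way to its released end stop, which uncovers the aperture. Then take the orange-handled stylus from its stand, reach its tip down through the aperture and press the recessed red button fully down, and finish there, with the stylus still upright in the gripper and the button held down. Leave the carousel, flask, jar and bottle alone.

Things in the scene. Friction and masses are not known exactly. Their poses are not given: they have to be found in the camera images.
- unit: Fraction collector base, fixed; origin on the bench under the centre of its control block, z up, yaw varies. Control block 200 mm (its x) by 140 mm (its y), aluminium top 60 mm above the bench, with the yellow shutter along its centre line y = 0 between black rails 6 mm high, 21 to 26 mm either side. Carousel bay: 200 x 200 mm, rim 60 mm high, from y = 70 to 270 mm.
- hole_mouth (a point): Centre of the round aperture in the control block's top face, at x = +45 mm, y = 0 of the unit, 60 mm above the bench. Vertical hole 17 mm in diameter with a straight wall. At the start the yellow shutter covers it. The red reset button lies 25 mm below this point.
- reset_top (a point): Centre of the top of the recessed red reset button, a 14 mm disc at the bottom of the aperture, 25 mm below the top face when not pressed.
- reset (a joint): Travel of the reset button in m: 0 up, 0.005 fully down. Spring: about 1.8 N to start moving, 6 N fully down; returns when released.
- lock_grip (a point): Centre (half-way up) of the black upright grip of the transport lock: 18 x 18 mm, 33 mm tall (sides along the unit's x and y), standing on the 2 mm yellow shutter plate, its top 94.5 mm above the bench, this point 79 mm above it. The shutter is 40 mm wide and reaches from 15 mm on the -x side of the grip to 70 mm on its +x side.
- lock (a joint): Position of the transport lock in m. It slides along the unit's -x direction: 0 = locked, aperture covered (it starts between 0 and 0.015), 0.060 = released, at its end stop. Sliding friction about 2 N, stays where left.
- stylus_mid (a point): Centre of the round orange handle (16 mm diameter, 55 mm long) of the reset stylus, loose, about 40 g, upright in the stand; z along the stylus to the handle end. Below the handle: steel shaft 7 mm in diameter, 50 mm long. In the stand the handle's foot rests on the stand's top, this point 83.5 mm and the handle's top 111 mm above the bench.
- stylus_tip (a point): Centre of the flat lower end of the stylus shaft, 77.5 mm below stylus_mid along the stylus.
- stand: Blue stylus stand, fixed block 64 x 64 mm (70 x 70 mm foot), 56 mm high, with an 11 mm hole 52 mm deep in its centre that holds the shaft. Origin at the centre of its underside.
- carousel_top (a point): Centre of the glass-tube carousel in the bay, 172 mm across, its top 144 mm above the bench. Must be left alone.
- carousel (a joint): Turn of the carousel in rad, 0 at the start; it turns stiffly if knocked.
- flask: Conical glass flask, loose, 72 mm across its foot, 110 mm tall, origin at the centre of its underside. Stands on the same side as the stylus stand, nearer or farther; they swap places.
- vial: Small capped jar, loose, 36 mm across, 50 mm tall, to the left of the unit, origin at the centre of its underside.
- bottle: Amber reagent bottle with a blue cap, loose, 60 mm across, 130 mm tall, to the left of the unit, origin at the centre of its underside.
Things that resemble listed ones, but are neither listed nor needed, are in the scene too. Of the things like the part that bears stylus_mid, leave any that is blue or white; of the rest the larger one is meant.

How it is judged:
By the outcome, as a careful person would: the job done as asked, in the order asked, and still so for the second after the job is handed in, while the arm keeps its last pose, push and grip.
It also fails if it takes over 51 s, if anything falls off the work surface, if the arm or the gripper's body presses on something with over 40 N, if the wrist force passes 120 N, or if a joint passes its speed limit or range.

## Robot

A 6-joint arm with a two-finger parallel gripper is mounted at the origin on the work surface. World frame = base frame: x ahead of the robot, y to its left, z up, the work surface at z = 0. Lengths are in m, angles in degrees, forces in N, time in s.
With the tool pointing down it reaches from about 0.375 to 0.9 m from the base axis. Payload 3.1 kg.
Tool frame: the origin (TCP) lies on the centre line of the jaws, within the pads' length; the fingertips stand 17 mm ahead of it and the grasp point (between the pads) lies 2 mm behind it; y points along the fingers, x is the direction in which the jaws open and shut, and the axes are right-handed (so a half turn about y gives the same grasp; the last joint's range is limited). The gripper opens to 87 mm and grips with 3 to 60 N. Pads are 19 mm wide; open, the fingers measure 117 mm over their backs; the gripper's body (75 mm by 190 mm) begins 51 mm behind the grasp point.
Start: joints at [-79.326, 30.224, 82.088, -0, 67.689, -10.227], TCP at [0.223, -0.584, 0.24] pointing down, gripper open.
Joint ranges: [-176.69, 176.69], [-43.24, 126.21], [12.49, 139.97], [-82, 262], [0, 151.66], [-163.58, 163.58]. Speed limits (degrees/s): [159.86, 159.86, 180, 180, 180, 180].

## Interface

Orientations are given as a 3x3 rotation matrix whose columns are the frame's x, y, z axes.
In Python, from rig import read_state, capture, camera_info, hand_in, trace, tip_of gives the robot as it stands.
- The arm moves only by the tool jog_arm, never from a script. Its argument "steps" is a list of rows, each an object with "fingers": the opening in per cent of the stroke, from 0 (shut) to 100 (fully open); "delta_pos": the shift along the world's x, y, z in mm, a list of three; "turn": the turn about the world's z in degrees. A call has 1 to 20 rows; each row is the pose to reach, as a shift and turn from the pose commanded when the call began; what a row does not reach only later rows make up. A row lasts 1/12 s, in which the tool goes at most 41.7 mm and 7.16 degrees, less where a joint would pass 70% of its speed; a pose out of reach is approached as far as the arm can. A call with a gripper value outside its range is refused whole. The fingers move at their own pace and stop on an object; the grip force is fixed at half the most. Time passes only in rows, so rows that repeat a pose let the fingers close. It gives the time, the measured TCP pose, the force and the opening at its end, in the units of the state.
- read_state(): the state, without advancing time (a new reading comes with each control period).
- capture(name): name is "side" or "top" or "wrist"; returns the picture (480x640x3 uint8, red, green, blue); there is no depth.
- camera_info(name): a dict with "fov_y" (degrees; the focal length in pixels is half the picture's height over the tangent of half this angle, whatever the lens; pixels are square), "cx", "cy" (the principal point, pixels), "view" (4x4, takes a point from world to camera coordinates); the wrist camera has in their place "tool_from_camera" (4x4, takes a point from camera to tool coordinates, whose origin is the TCP and whose axes are the tool frame's). Camera axes: x right, y down, z forward; pixel columns grow to the right and rows downward; lengths in m; the calibration is good to about 2 mm. A picture is of the moment at which its call begins: read the wrist's pose just before it. camera_info takes no time and is no camera call.
- hand_in(): hands the job in, once; it reports no verdict.
Trained networks look in the newest picture that a camera, given by its name, has taken for a name from the list of things; names that differ only in an ending like _2 or _b are one class to them, and where a whole thing is asked for, a point or a joint stands for the part that bears it (a point fixed in the world has none). Each returns a list of dicts, best first, with "confidence" (0 to 1); they miss things now and then, are a little off and sometimes report something else, mostly with a low value. They report only what shows in the picture. A call takes as long as a camera call. They do not tell look-alikes from the thing itself.
- trace(target, camera): "mask" (480x640 bool, what is visible of it).
- tip_of(target, camera): "position" ([x, y, z] in m, in world coordinates, good to about 4 mm: a listed point, or the origin of a listed thing).
The state is a dict: "time_s": time; "joint_positions": joint angles; "qvel": joint speeds; "tau": joint torques, N m; "position": TCP position; "tcp_rot": TCP orientation; "force": force on the tool from outside, world axes, zero at the start; "moment": the same for the moment, N m; "opening": opening from 0.0 (shut) to 1.0 (fully open).
Only numpy, scipy, OpenCV 4.12 (cv2) and the standard library are available. Lean on these libraries where they do the work, as an engineer would, in place of code of your own. Each camera call takes 0.05 s, during which the arm holds its last target.

## Working session

There is one attempt and no reset: what is moved stays moved. The work goes in short steps, Python scripts to look and compute and a tool call to move; the robot and the scene stay as the last step left them, time stands still between calls to the robot, and variables do not carry over. Pictures are saved under pics/ and viewed, and the job is handed in when it is done.

Besides the shell and the picture viewer there is one more tool, called after ">>>" by a JSON object that holds its "name" and its "arguments". jog_arm: Moves the arm, as the interface text tells. Its arguments: {"type":"object","properties":{"steps":{"type":"array","items":{"type":"object","properties":{"fingers":{"type":"number"},"delta_pos":{"type":"array","items":{"type":"number"}},"turn":{"type":"number"}}}}},"required":["steps"]}

```bash
mkdir -p pics; cat > h.py <<'E'
import numpy as np, cv2
from rig import *
def save(n,name):
    im=capture(n); cv2.imwrite(f'pics/{name}.png',cv2.cvtColor(im,cv2.COLOR_RGB2BGR)); return im
E
python3 - <<'E'
from h import *
for n in('top','side','wrist'): save(n,n+'0'); print(n,camera_info(n))
for n in('top','side'):
  for t in('hole_mouth','lock_grip','stylus_mid','unit','stand','carousel_top','flask','vial','bottle'):
    print(n,t,[(np.round(d['position'],4).tolist(),round(d['confidence'],2)) for d in tip_of(t,n)])
print(read_state())
E
```

```text
top {'fov_y': 47.734719005050756, 'cx': 318.34837099848704, 'cy': 237.44653444980156, 'view': array([[ 0.01589094, -0.99981181, -0.01112773,  0.04125032],
       [-0.9911037 , -0.0142798 , -0.13232365,  0.58347108],
       [ 0.13213984,  0.01313148, -0.9911441 ,  1.24589602],
       [ 0.        ,  0.        ,  0.        ,  1.        ]])}
side {'fov_y': 50.87946532380402, 'cx': 319.39884426050423, 'cy': 243.456428824141, 'view': array([[ 0.98317309, -0.18264961, -0.00312951, -0.5563897 ],
       [-0.11421675, -0.60125981, -0.79084839,  0.16536653],
       [ 0.1425665 ,  0.7778983 , -0.61200411,  1.03194566],
       [ 0.        ,  0.        ,  0.        ,  1.        ]])}
wrist {'fov_y': 64.65622760173171, 'cx': 314.00944285455137, 'cy': 242.80380044832893, 'tool_from_camera': array([[ 9.99999442e-01,  9.48277639e-04,  4.66155077e-04,
         5.69038713e-04],
       [-1.88682556e-04, -2.73819291e-01,  9.61781139e-01,
        -1.44451899e-01],
       [ 1.03967780e-03, -9.61780690e-01, -2.73818959e-01,
         7.55531819e-02],
       [ 0.00000000e+00,  0.00000000e+00,  0.00000000e+00,
 
[... 1218 characters left out ...]
.20872501e+01, -6.91387289e-04,
        6.76898863e+01, -1.02263821e+01]), 'qvel': array([-0.03258231, -0.06866297,  0.03519669,  0.03939629, -0.00746016,
       -0.08394753]), 'tau': array([-6.85333598e-04, -4.40027833e+01, -1.76988924e+01,  6.34141546e-02,
        5.05474443e-02, -8.64906269e-06]), 'position': array([ 0.22297908, -0.58384678,  0.23954897]), 'tcp_rot': array([[ 3.56723559e-01, -1.36259840e-05,  9.34209988e-01],
       [-9.34209988e-01,  1.20230234e-05,  3.56723559e-01],
       [-1.60927380e-05, -1.00000000e+00, -8.44063463e-06]]), 'force': array([ 0.33457563, -0.32437601,  0.96767336]), 'moment': array([-0.04352513, -0.02476302,  0.00192949]), 'opening': 0.9996669546105401}
```

View pics/top0.png

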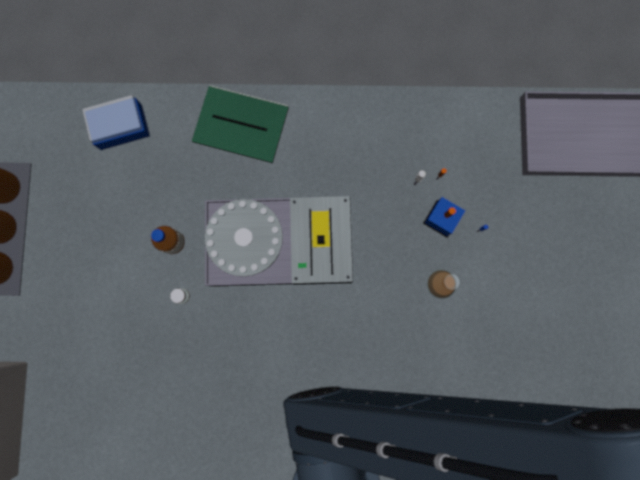

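View pics/side0.png

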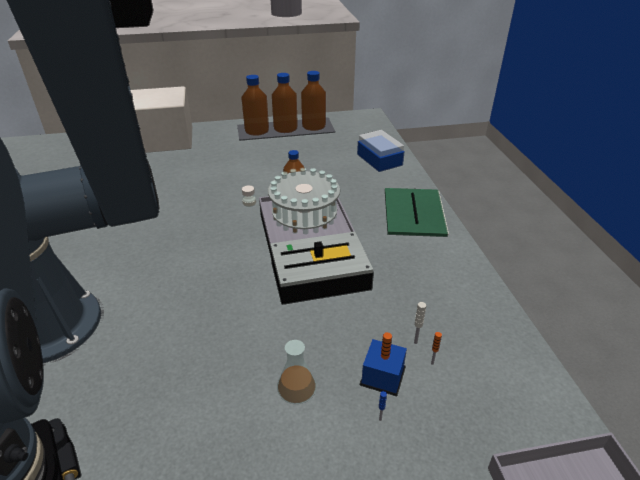

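View pics/wrist0.png

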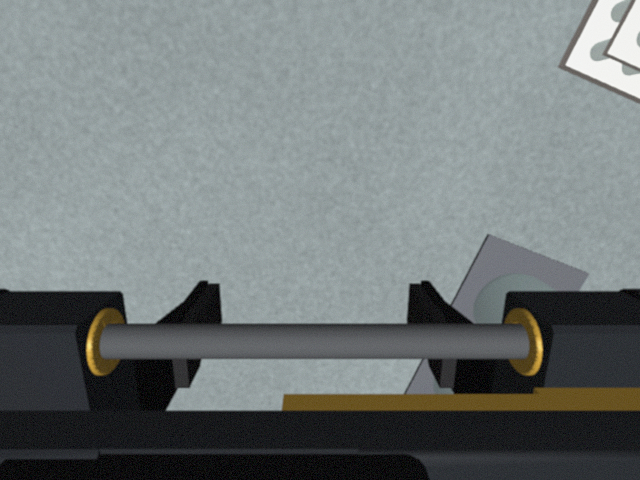

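The side and top views show the stylus in the blue stand (top px 452,211). The shutter's grip is at top px 321,239. A smaller orange, a white and a blue decoy stand nearby. I'll move over the unit for a wrist view.

>>> {"name": "jog_arm", "arguments": {"steps": [{"delta_pos": [18,32,20],"turn": 4},{"delta_pos": [36,64,20],"turn": 8},{"delta_pos": [54,96,20],"turn": 12},{"delta_pos": [72,128,20],"turn": 16},{"delta_pos": [90,160,20],"turn": 20},{"delta_pos": [108,192,20],"turn": 24},{"delta_pos": [126,224,20],"turn": 28},{"delta_pos": [144,256,20],"turn": 32},{"delta_pos": [162,288,20],"turn": 36},{"delta_pos": [180,320,20],"turn": 40},{"delta_pos": [198,352,20],"turn": 44},{"delta_pos": [216,384,20],"turn": 48},{"delta_pos": [234,416,20],"turn": 52},{"delta_pos": [252,448,20],"turn": 56},{"delta_pos": [270,480,20],"turn": 60},{"delta_pos": [288,512,20],"turn": 64},{"delta_pos": [306,544,20],"turn": 68},{"delta_pos": [324,576,20],"turn": 71},{"delta_pos": [337,600,20],"turn": 71},{"delta_pos": [350,628,20],"turn": 71}]}}

```text
$.steps[0]: bad value
```

>>> {"name": "jog_arm", "arguments": {"steps": [{"delta_pos": [0,0,0]},{"delta_pos": [0,0,0]},{"delta_pos": [0,0,0]},{"delta_pos": [0,0,0]}]}}

```text
$.steps[0]: bad value
```

```bash
python3 - <<'E'
from h import *
s=read_state(); print(s['time_s'],s['position'],s['tcp_rot'],s['force'])
save('wrist','w1'); 
for t in('hole_mouth','lock_grip','unit'):
    print(t,[(np.round(d['position'],4).tolist(),round(d['confidence'],2)) for d in tip_of(t,'wrist')])
np.savez('w1.npz',p=s['position'],R=s['tcp_rot'])
E
```

```text
1.05 [ 0.22297908 -0.58384678  0.23954897] [[ 3.56723559e-01 -1.36259840e-05  9.34209988e-01]
 [-9.34209988e-01  1.20230234e-05  3.56723559e-01]
 [-1.60927380e-05 -1.00000000e+00 -8.44063463e-06]] [ 0.33457563 -0.32437601  0.96767336]
hole_mouth []
lock_grip []
unit []
```

View pics/w1.png

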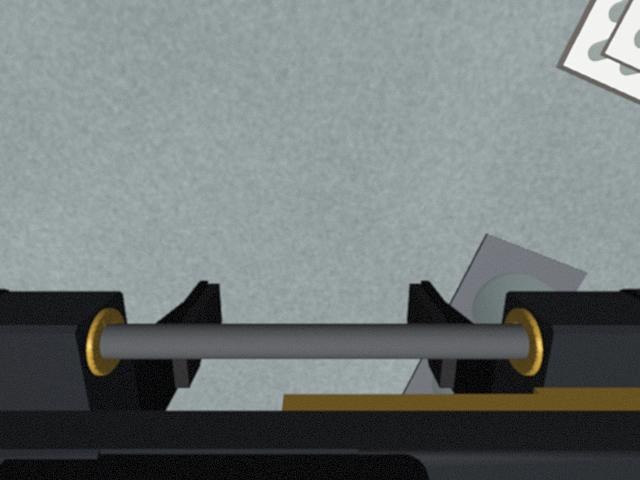

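The call was refused because every row needs all its fields; the arm hasn't moved.

>>> {"name": "jog_arm", "arguments": {"steps": [{"fingers": 100,"delta_pos": [18,32,20],"turn": 4},{"fingers": 100,"delta_pos": [36,64,20],"turn": 8},{"fingers": 100,"delta_pos": [54,96,20],"turn": 12},{"fingers": 100,"delta_pos": [72,128,20],"turn": 16},{"fingers": 100,"delta_pos": [90,160,20],"turn": 20},{"fingers": 100,"delta_pos": [108,192,20],"turn": 24},{"fingers": 100,"delta_pos": [126,224,20],"turn": 28},{"fingers": 100,"delta_pos": [144,256,20],"turn": 32},{"fingers": 100,"delta_pos": [162,288,20],"turn": 36},{"fingers": 100,"delta_pos": [180,320,20],"turn": 40},{"fingers": 100,"delta_pos": [198,352,20],"turn": 44},{"fingers": 100,"delta_pos": [216,384,20],"turn": 48},{"fingers": 100,"delta_pos": [234,416,20],"turn": 52},{"fingers": 100,"delta_pos": [252,448,20],"turn": 56},{"fingers": 100,"delta_pos": [270,480,20],"turn": 60},{"fingers": 100,"delta_pos": [288,512,20],"turn": 64},{"fingers": 100,"delta_pos": [306,544,20],"turn": 68},{"fingers": 100,"delta_pos": [324,576,20],"turn": 71},{"fingers": 100,"delta_pos": [337,600,20],"turn": 71},{"fingers": 100,"delta_pos": [350,628,20],"turn": 71}]}}

```text
time_s: 2.92
position: [0.5738, 0.0456, 0.2597]
tcp_rot: [[0.999, 0.001, -0.034], [0.034, -0.0, 0.999], [0.001, -1.0, -0.0]]
force: [0.1, -0.6, 0.1]
opening: 0.999
```

>>> {"name": "jog_arm", "arguments": {"steps": [{"fingers": 70,"delta_pos": [0,0,0],"turn": 0},{"fingers": 70,"delta_pos": [0,0,0],"turn": 0},{"fingers": 70,"delta_pos": [0,0,0],"turn": 0},{"fingers": 70,"delta_pos": [0,0,0],"turn": 0}]}}

```text
time_s: 3.25
position: [0.5725, 0.0432, 0.2595]
tcp_rot: [[0.999, -0.001, -0.032], [0.032, -0.0, 0.999], [-0.001, -1.0, -0.0]]
force: [0.1, -0.5, 0.7]
opening: 0.78
```

```bash
python3 - <<'E'
from h import *
s=read_state(); print(s['time_s'],s['position'],s['tcp_rot'],s['force'])
save('wrist','w1'); 
for t in('hole_mouth','lock_grip','unit'):
    print(t,[(np.round(d['position'],4).tolist(),round(d['confidence'],2)) for d in tip_of(t,'wrist')])
np.savez('w1.npz',p=s['position'],R=s['tcp_rot'])
E
```

```text
3.25 [0.57247223 0.04323    0.25949302] [[ 9.99483516e-01 -6.47325869e-04 -3.21291604e-02]
 [ 3.21289456e-02 -3.39484019e-04  9.99483675e-01]
 [-6.57898974e-04 -9.99999733e-01 -3.18510783e-04]] [ 0.07262977 -0.50158657  0.65646204]
hole_mouth [([0.6243, 0.0425, 0.0615], 0.79)]
lock_grip [([0.5726, 0.043, 0.0798], 0.61)]
unit [([0.5711, 0.0453, 0.0026], 0.72)]
```

View pics/w1.png

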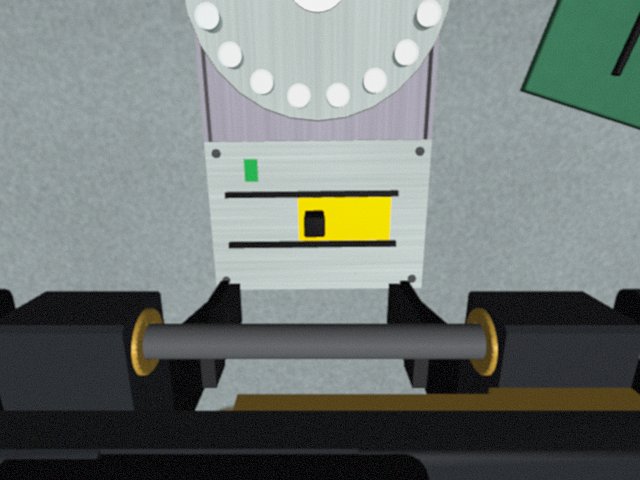

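The wrist view shows the control block (top face from about 205,141 to 432,288), the yellow shutter (298–391, 196–241), and the grip top near 314,222. Next I'll get metric positions.

```bash
cat >> h.py <<'E'
def ray(n,px,p=None,R=None):
    c=camera_info(n); f=240/np.tan(np.radians(c['fov_y']/2))
    d=np.array([(px[0]-c['cx'])/f,(px[1]-c['cy'])/f,1.])
    if n=='wrist':
        T=c['tool_from_camera']; return R@T[:3,3]+p, R@T[:3,:3]@d
    V=c['view']; return -V[:3,:3].T@V[:3,3], V[:3,:3].T@d
def atz(n,px,z,p=None,R=None):
    o,d=ray(n,px,p,R); return o+d*(z-o[2])/d[2]
E
python3 - <<'E'
from h import *
im=cv2.imread('pics/w1.png'); d=np.load('w1.npz');p,R=d['p'],d['R']
hsv=cv2.cvtColor(im,cv2.COLOR_BGR2HSV)
y=cv2.inRange(hsv,(22,150,120),(35,255,255)); y[280:]=0
cnt=max(cv2.findContours(y,0,2)[0],key=cv2.contourArea)
b=cv2.boxPoints(cv2.minAreaRect(cnt)); print(b)
W=np.array([atz('wrist',q,.062,p,R) for q in b]); print(W.round(4))
dk=cv2.inRange(im,(0,0,0),(60,60,60)); dk[275:]=0;dk[:170]=0
for c in cv2.findContours(dk,0,2)[0]:
    if cv2.contourArea(c)>60 :
        b=cv2.boxPoints(cv2.minAreaRect(c)); print('dark',b.round(1).tolist()); print(np.array([atz('wrist',q,.066,p,R) for q in b]).round(4).tolist())
# block corners
g=cv2.resize(im[130:300,190:450],None,fx=3,fy=3,interpolation=cv2.INTER_CUBIC); cv2.imwrite('pics/w1z.png',g)
E
```

```text
[[298. 196.]
 [390. 196.]
 [390. 240.]
 [298. 240.]]
[[0.5579 0.064  0.062 ]
 [0.6412 0.0668 0.062 ]
 [0.6448 0.0256 0.062 ]
 [0.5588 0.0227 0.062 ]]
dark [[229.0, 242.10000610351562], [394.0, 240.8000030517578], [394.0, 245.39999389648438], [229.0, 246.6999969482422]]
[[0.4951, 0.0197, 0.066], [0.6477, 0.026, 0.066], [0.6482, 0.0215, 0.066], [0.495, 0.0152, 0.066]]
dark [[305.0, 211.0], [323.0, 211.0], [323.0, 235.0], [305.0, 235.0]]
[[0.5647, 0.0512, 0.066], [0.581, 0.0518, 0.066], [0.5819, 0.0293, 0.066], [0.5653, 0.0288, 0.066]]
dark [[226.0, 192.1999969482422], [397.0, 190.6999969482422], [397.0, 195.3000030517578], [226.0, 196.89999389648438]]
[[0.4937, 0.0659, 0.066], [0.6462, 0.0724, 0.066], [0.6466, 0.0682, 0.066], [0.4936, 0.0617, 0.066]]
```

View pics/w1z.png

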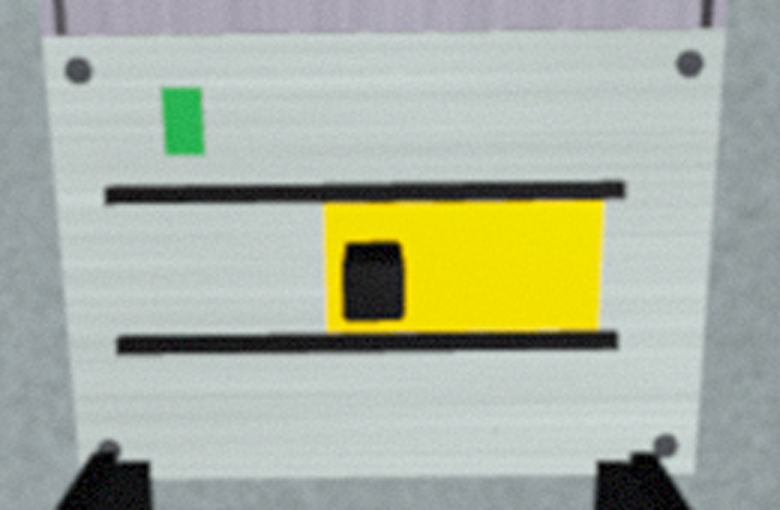

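```bash
python3 - <<'E'
from h import *
im=cv2.imread('pics/w1.png'); d=np.load('w1.npz');p,R=d['p'],d['R']
C=np.array([atz('wrist',q,.06,p,R) for q in [(204,142.3),(432,139.3),(421.7,287),(216,289.3)]])
print(C.round(4),'centre',C.mean(0),'yaws',np.degrees(np.arctan2(*(C[1]-C[0])[[1,0]])),np.degrees(np.arctan2(*(C[2]-C[3])[[1,0]])),np.degrees(np.arctan2(*(C[0]-C[3])[[1,0]]))-90, 'sizes',[np.linalg.norm(C[i]-C[i-1]).round(4) for i in range(4)])
# screws
S=[atz('wrist',(a/3+190,b/3+130),.06,p,R) for a,b in [(78,70),(689,64),(665,446)]]
print(np.array(S).round(4), 'mid of diag',(S[0]+S[2])/2)
# same from top image
t=cv2.imread('pics/top0.png'); cv2.imwrite('pics/topz.png',cv2.resize(t[185:295,280:360],None,fx=5,fy=5,interpolation=cv2.INTER_CUBIC))
# white block at end of top of grip
for q in [(304.5,211),(324,211)]: print(atz('wrist',q,.0945,p,R).round(4))
z=cv2.resize(t[155:245,410:500],None,fx=6,fy=6,interpolation=cv2.INTER_CUBIC);cv2.imwrite('pics/topz2.png',z)
E
```

```text
[[ 0.4744  0.1083  0.06  ]
 [ 0.6739  0.1174  0.06  ]
 [ 0.6803 -0.0214  0.06  ]
 [ 0.4797 -0.0306  0.06  ]] centre [0.57710739 0.04343054 0.06      ] yaws 2.6296096264058963 2.6118123031708156 2.1830453430662544 sizes [np.float64(0.1389), np.float64(0.1997), np.float64(0.139), np.float64(0.2008)]
[[ 0.4846  0.0992  0.06  ]
 [ 0.6643  0.1069  0.06  ]
 [ 0.6697 -0.0131  0.06  ]] mid of diag [0.5771325  0.04304562 0.06      ]
[0.5648 0.0568 0.0945]
[0.581  0.0574 0.0945]
```

View pics/topz.png

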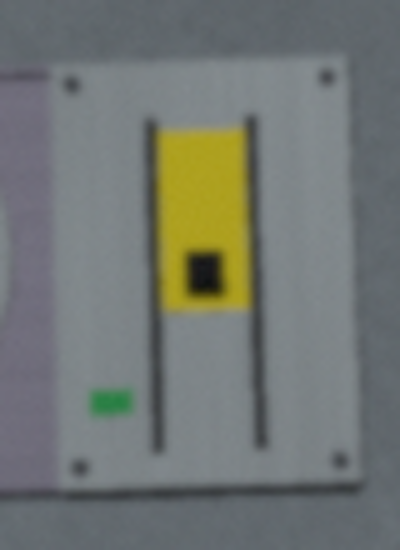

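View pics/topz2.png

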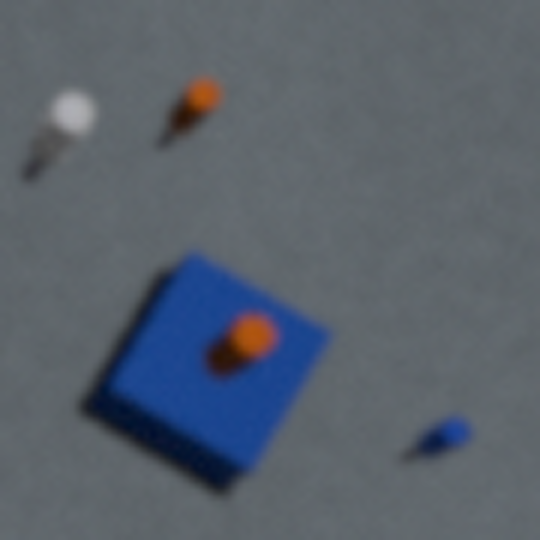

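The block fit gives centre (0.577, 0.0434) and yaw 2.4°. Its size comes out at 200×139 mm, matching the listing. That puts the hole at (0.622, 0.0453) and the grip at (0.573, 0.0435). Now I'll descend and grasp the grip.

>>> {"name": "jog_arm", "arguments": {"steps": [{"fingers": 60,"delta_pos": [0,0,-25],"turn": 0.5},{"fingers": 60,"delta_pos": [0,0,-50],"turn": 0.5},{"fingers": 60,"delta_pos": [0,0,-75],"turn": 0.5},{"fingers": 60,"delta_pos": [0,0,-100],"turn": 0.5},{"fingers": 60,"delta_pos": [0,0,-120],"turn": 0.5},{"fingers": 60,"delta_pos": [0,0,-135],"turn": 0.5},{"fingers": 60,"delta_pos": [0,0,-150],"turn": 0.5},{"fingers": 60,"delta_pos": [0,0,-160],"turn": 0.5},{"fingers": 60,"delta_pos": [0,0,-168],"turn": 0.5},{"fingers": 60,"delta_pos": [0,0,-168],"turn": 0.5},{"fingers": 60,"delta_pos": [0,0,-168],"turn": 0.5}]}}

```text
time_s: 4.37
position: [0.5731, 0.0439, 0.0916]
tcp_rot: [[0.999, 0.0, -0.042], [0.042, -0.0, 0.999], [0.0, -1.0, -0.0]]
force: [0.8, 0.2, -0.3]
opening: 0.598
```

```bash
python3 - <<'E'
from h import *
print(read_state()['position'])
a=save('wrist','w2');b=save('side','s2')[180:340,220:420]
cv2.imwrite('pics/s2z.png',cv2.cvtColor(cv2.resize(b,None,fx=3.5,fy=3.5),cv2.COLOR_RGB2BGR))
E
```

```text
[0.57313974 0.043922   0.09162802]
```

View pics/w2.png

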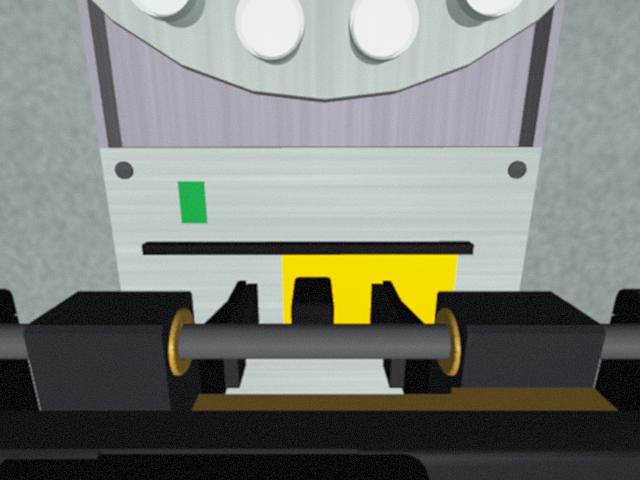

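View pics/s2z.png

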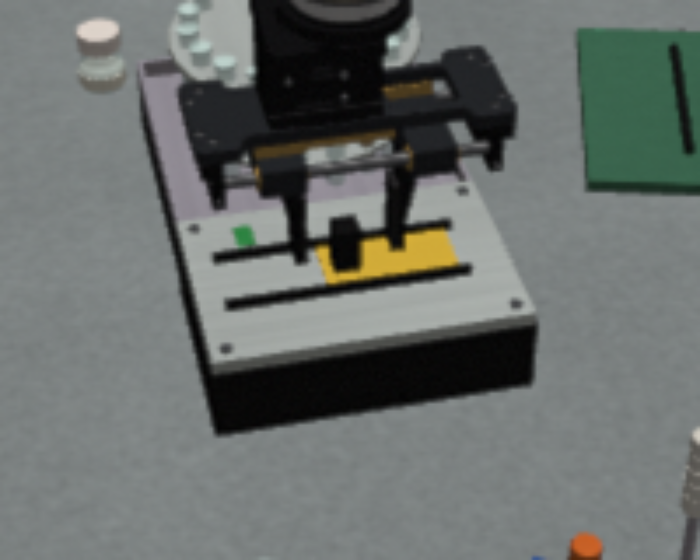

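The grip (wrist px 313,290) sits centred between the fingertips, and the side view agrees. Closing.

>>> {"name": "jog_arm", "arguments": {"steps": [{"fingers": 15,"delta_pos": [0,0,0],"turn": 0},{"fingers": 15,"delta_pos": [0,0,0],"turn": 0},{"fingers": 15,"delta_pos": [0,0,0],"turn": 0},{"fingers": 15,"delta_pos": [0,0,0],"turn": 0},{"fingers": 15,"delta_pos": [0,0,0],"turn": 0},{"fingers": 15,"delta_pos": [0,0,0],"turn": 0},{"fingers": 15,"delta_pos": [0,0,0],"turn": 0},{"fingers": 15,"delta_pos": [0,0,0],"turn": 0}]}}

```text
time_s: 5.13
position: [0.5727, 0.0442, 0.0916]
tcp_rot: [[0.999, -0.001, -0.042], [0.042, 0.0, 0.999], [-0.001, -1.0, 0.0]]
force: [-1.1, -0.4, 1.1]
opening: 0.206
```

>>> {"name": "jog_arm", "arguments": {"steps": [{"fingers": 10,"delta_pos": [-5,-0.2,0],"turn": 0},{"fingers": 10,"delta_pos": [-10,-0.4,0],"turn": 0},{"fingers": 10,"delta_pos": [-15,-0.6,0],"turn": 0},{"fingers": 10,"delta_pos": [-20,-0.8,0],"turn": 0},{"fingers": 10,"delta_pos": [-25,-1.0,0],"turn": 0},{"fingers": 10,"delta_pos": [-30,-1.3,0],"turn": 0},{"fingers": 10,"delta_pos": [-35,-1.5,0],"turn": 0},{"fingers": 10,"delta_pos": [-40,-1.7,0],"turn": 0},{"fingers": 10,"delta_pos": [-44,-1.8,0],"turn": 0},{"fingers": 10,"delta_pos": [-44,-1.8,0],"turn": 0}]}}

```text
time_s: 5.97
position: [0.5275, 0.0422, 0.0916]
tcp_rot: [[0.999, -0.002, -0.042], [0.042, -0.0, 0.999], [-0.002, -1.0, -0.0]]
force: [-0.3, -0.6, 0.9]
opening: 0.204
```

>>> {"name": "jog_arm", "arguments": {"steps": [{"fingers": 10,"delta_pos": [-2,-0.1,0],"turn": 0},{"fingers": 10,"delta_pos": [-4,-0.2,0],"turn": 0},{"fingers": 10,"delta_pos": [-6,-0.2,0],"turn": 0},{"fingers": 10,"delta_pos": [-6,-0.2,0],"turn": 0}]}}

```text
time_s: 6.3
position: [0.5227, 0.042, 0.0916]
tcp_rot: [[0.999, -0.0, -0.042], [0.042, -0.0, 0.999], [-0.0, -1.0, -0.0]]
force: [1.1, 0.3, -0.6]
opening: 0.208
```

>>> {"name": "jog_arm", "arguments": {"steps": [{"fingers": 10,"delta_pos": [-1,0,0],"turn": 0},{"fingers": 10,"delta_pos": [-2,-0.1,0],"turn": 0},{"fingers": 10,"delta_pos": [-3,-0.1,0],"turn": 0},{"fingers": 10,"delta_pos": [-3,-0.1,0],"turn": 0}]}}

```text
time_s: 6.63
position: [0.5199, 0.0419, 0.0916]
tcp_rot: [[0.999, 0.0, -0.042], [0.042, -0.0, 0.999], [-0.0, -1.0, -0.0]]
force: [1.4, -0.5, 0.0]
opening: 0.206
```

>>> {"name": "jog_arm", "arguments": {"steps": [{"fingers": 10,"delta_pos": [-1,0,0],"turn": 0},{"fingers": 10,"delta_pos": [-2,-0.1,0],"turn": 0},{"fingers": 10,"delta_pos": [-3,-0.1,0],"turn": 0},{"fingers": 10,"delta_pos": [-3,-0.1,0],"turn": 0}]}}

```text
time_s: 6.97
position: [0.5168, 0.0418, 0.0916]
tcp_rot: [[0.999, -0.0, -0.042], [0.042, -0.0, 0.999], [-0.0, -1.0, -0.0]]
force: [2.2, -0.8, 1.1]
opening: 0.205
```

>>> {"name": "jog_arm", "arguments": {"steps": [{"fingers": 10,"delta_pos": [-1,0,0],"turn": 0},{"fingers": 10,"delta_pos": [-2,-0.1,0],"turn": 0},{"fingers": 10,"delta_pos": [-2,-0.1,0],"turn": 0},{"fingers": 10,"delta_pos": [-2,-0.1,0],"turn": 0}]}}

```text
time_s: 7.3
position: [0.516, 0.0418, 0.0916]
tcp_rot: [[0.999, 0.002, -0.042], [0.042, -0.0, 0.999], [0.002, -1.0, -0.0]]
force: [5.2, -1.2, -2.0]
opening: 0.207
```

>>> {"name": "jog_arm", "arguments": {"steps": [{"fingers": 10,"delta_pos": [-1,0,0],"turn": 0},{"fingers": 10,"delta_pos": [-2,-0.1,0],"turn": 0},{"fingers": 10,"delta_pos": [-2,-0.1,0],"turn": 0},{"fingers": 10,"delta_pos": [-2,-0.1,0],"turn": 0}]}}

```text
time_s: 7.63
position: [0.5159, 0.0417, 0.0916]
tcp_rot: [[0.999, 0.006, -0.041], [0.041, -0.0, 0.999], [0.006, -1.0, -0.0]]
force: [8.0, 0.9, -6.2]
opening: 0.205
```

It stalled at x=0.516 after 57 mm, with force rising to 8 N, so it's at the end stop. I'll release and rise.

>>> {"name": "jog_arm", "arguments": {"steps": [{"fingers": 45,"delta_pos": [0,0,0],"turn": 0},{"fingers": 45,"delta_pos": [0,0,0],"turn": 0},{"fingers": 45,"delta_pos": [0,0,0],"turn": 0},{"fingers": 45,"delta_pos": [0,0,0],"turn": 0},{"fingers": 45,"delta_pos": [0,0,20],"turn": 0},{"fingers": 45,"delta_pos": [0,0,50],"turn": 0},{"fingers": 45,"delta_pos": [0,0,80],"turn": 0},{"fingers": 45,"delta_pos": [0,0,110],"turn": 0},{"fingers": 45,"delta_pos": [30,0,140],"turn": 0},{"fingers": 45,"delta_pos": [60,0,168],"turn": 0},{"fingers": 45,"delta_pos": [60,0,168],"turn": 0},{"fingers": 45,"delta_pos": [60,0,168],"turn": 0},{"fingers": 45,"delta_pos": [60,0,168],"turn": 0}]}}

```text
time_s: 8.72
position: [0.5708, 0.0421, 0.2584]
tcp_rot: [[0.999, -0.005, -0.042], [0.042, 0.001, 0.999], [-0.005, -1.0, 0.001]]
force: [-0.5, -0.7, -0.1]
opening: 0.451
```

```bash
python3 - <<'E'
from h import *
s=read_state(); p,R=s['position'],s['tcp_rot'];print(p,R)
im=save('wrist','w3')
print([(np.round(d['position'],4).tolist(),round(d['confidence'],2)) for d in tip_of('hole_mouth','wrist')])
np.savez('w3.npz',p=p,R=R)
bgr=cv2.cvtColor(im,cv2.COLOR_RGB2BGR)
hsv=cv2.cvtColor(bgr,cv2.COLOR_BGR2HSV)
y=cv2.inRange(hsv,(22,150,120),(35,255,255)); y[280:]=0
cnt=max(cv2.findContours(y,0,2)[0],key=cv2.contourArea)
print(np.array([atz('wrist',q,.062,p,R) for q in cv2.boxPoints(cv2.minAreaRect(cnt))]).round(4))
g=cv2.resize(bgr[130:300,190:450],None,fx=3,fy=3,interpolation=cv2.INTER_CUBIC); cv2.imwrite('pics/w3z.png',g)
E
```

```text
[0.5707854  0.04211436 0.25843737] [[ 9.99107496e-01 -4.62460285e-03 -4.19859917e-02]
 [ 4.19893828e-02  6.38578715e-04  9.99117853e-01]
 [-4.59371191e-03 -9.99989103e-01  8.32193000e-04]]
[([0.6247, 0.0429, 0.0619], 0.63)]
[[0.502  0.0608 0.062 ]
 [0.5851 0.0644 0.062 ]
 [0.5873 0.0233 0.062 ]
 [0.5016 0.0194 0.062 ]]
```

View pics/w3z.png

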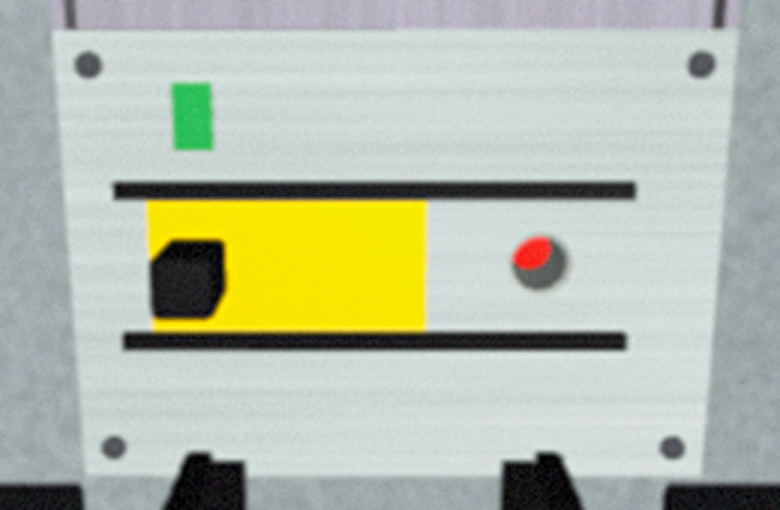

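The aperture is open: a grey hole with red showing at zoomed px 540,264. The shutter has moved 56.5 mm.

```bash
python3 - <<'E'
from h import *
d=np.load('w3.npz');p,R=d['p'],d['R']
print('hole',atz('wrist',(540/3+190,264/3+130),.06,p,R))
C=np.array([atz('wrist',(a/3+190,b/3+130),.06,p,R) for a,b in [(88,65),(701,65),(672,447),(114,447)]])
print(C.round(4),C.mean(0))
print('sty top',atz('top',(252.8/6+410,338/6+155),.111))
print('stand top centre',np.mean([atz('top',(a/6+410,b/6+155),.056) for a,b in [(192,253),(330,333),(246,470),(105,390)]],0))
# block centre from top cam for bias check
for a,b in [(70,85),(326,77),(340,461),(80,468)]: print(atz('top',(a/5+280,b/5+185),.06).round(4))
tr=trace('lock_grip','wrist')
import rig
capture('side')
for m in trace('stylus_mid','side'):
    ys,xs=np.nonzero(m['mask']); print(m['confidence'],xs.min(),xs.max(),ys.min(),ys.max())
E
```

```text
hole [0.62220426 0.04531958 0.06      ]
[[ 0.4847  0.099   0.06  ]
 [ 0.6643  0.1067  0.06  ]
 [ 0.6696 -0.0127  0.06  ]
 [ 0.4901 -0.0208  0.06  ]] [0.57718148 0.04304608 0.06      ]
sty top [ 0.63659116 -0.2500094   0.111     ]
stand top centre [ 0.63741796 -0.24935507  0.056     ]
[0.6632 0.1084 0.06  ]
[ 0.6687 -0.0119  0.06  ]
[ 0.4885 -0.02    0.06  ]
[0.4834 0.0999 0.06  ]
0.72 431 441 332 364
0.66 379 386 392 412
0.51 413 426 302 344
0.47 381 391 332 359
```

Two cameras and the block geometry agree: hole (0.622, 0.0453), stylus (0.637, -0.250). Moving over the stylus.

>>> {"name": "jog_arm", "arguments": {"steps": [{"fingers": 45,"delta_pos": [8,-36,0],"turn": 0},{"fingers": 45,"delta_pos": [16,-72,0],"turn": 0},{"fingers": 45,"delta_pos": [24,-108,0],"turn": 0},{"fingers": 45,"delta_pos": [32,-144,0],"turn": 0},{"fingers": 45,"delta_pos": [40,-180,0],"turn": 0},{"fingers": 45,"delta_pos": [48,-216,0],"turn": 0},{"fingers": 45,"delta_pos": [56,-252,0],"turn": 0},{"fingers": 45,"delta_pos": [64,-291,0],"turn": 0},{"fingers": 45,"delta_pos": [64,-291,0],"turn": 0},{"fingers": 45,"delta_pos": [64,-291,0],"turn": 0},{"fingers": 45,"delta_pos": [64,-291,0],"turn": 0},{"fingers": 45,"delta_pos": [64,-291,0],"turn": 0}]}}

```text
time_s: 9.97
position: [0.6364, -0.2477, 0.259]
tcp_rot: [[0.999, -0.002, -0.043], [0.043, 0.001, 0.999], [-0.002, -1.0, 0.002]]
force: [0.7, 1.0, -0.4]
opening: 0.448
```

```bash
python3 - <<'E'
from h import *
s=read_state(); p,R=s['position'],s['tcp_rot'];print(p,R.round(3))
im=save('wrist','w4')
print([(np.round(d['position'],4).tolist(),round(d['confidence'],2)) for d in tip_of('stylus_mid','wrist')])
np.savez('w4.npz',p=p,R=R)
E
```

```text
[ 0.63636943 -0.24766204  0.25897238] [[ 0.999 -0.002 -0.043]
 [ 0.043  0.001  0.999]
 [-0.002 -1.     0.002]]
[([0.6363, -0.2465, 0.0833], 0.9), ([0.7373, -0.2414, 0.0623], 0.79), ([0.61, -0.3322, 0.0501], 0.77), ([0.7198, -0.1882, 0.076], 0.58)]
```

View pics/w4.png

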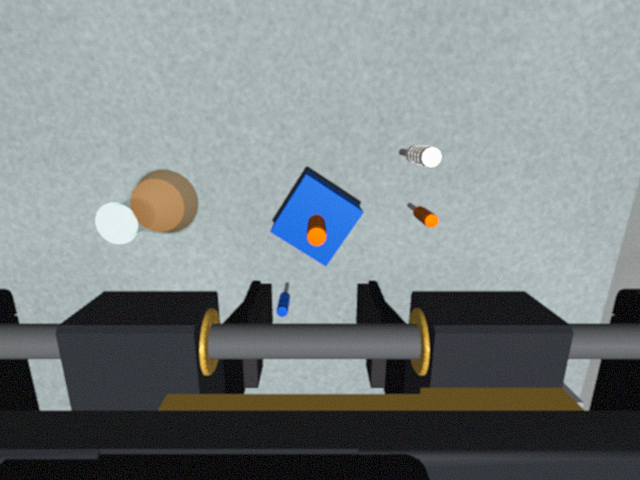

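```bash
python3 - <<'E'
from h import *
d=np.load('w4.npz');p,R=d['p'],d['R']
im=cv2.imread('pics/w4.png');hsv=cv2.cvtColor(im,cv2.COLOR_BGR2HSV)
m=cv2.inRange(hsv,(3,180,215),(14,255,255));m[:200]=0;m[260:]=0;m[:,:290]=0;m[:,345:]=0
ys,xs=np.nonzero(m);print(xs.min(),xs.max(),ys.min(),ys.max())
g=cv2.resize(im[160:280,260:380],None,fx=5,fy=5,interpolation=cv2.INTER_CUBIC); cv2.imwrite('pics/w4z.png',g)
print(atz('wrist',(316.5,236),.111,p,R))
E
```

```text
308 324 228 244
[ 0.63903124 -0.2503378   0.111     ]
```

View pics/w4z.png

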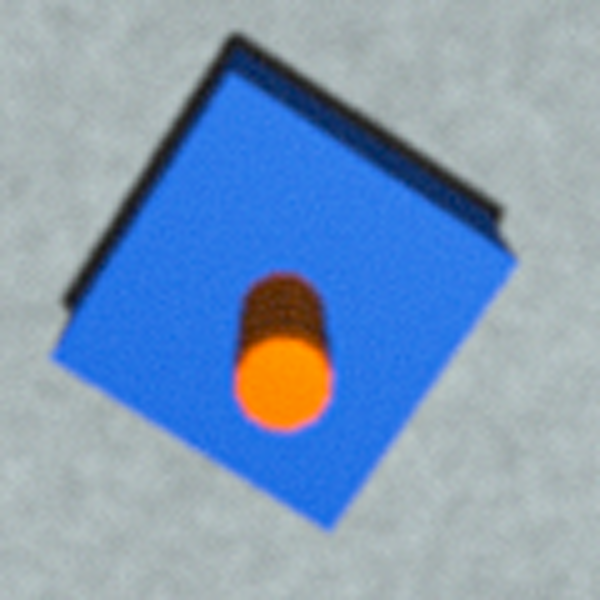

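The stylus handle top is at zoomed px 283,384, upright. It lies at about (0.638, -0.250), by the mean of the top and wrist cameras. Descending to grasp.

>>> {"name": "jog_arm", "arguments": {"steps": [{"fingers": 45,"delta_pos": [1,-0.7,-25],"turn": 0},{"fingers": 45,"delta_pos": [1,-0.7,-50],"turn": 0},{"fingers": 45,"delta_pos": [1,-0.7,-75],"turn": 0},{"fingers": 45,"delta_pos": [1,-0.7,-100],"turn": 0},{"fingers": 45,"delta_pos": [1,-0.7,-125],"turn": 0},{"fingers": 45,"delta_pos": [1,-0.7,-145],"turn": 0},{"fingers": 45,"delta_pos": [1,-0.7,-160],"turn": 0},{"fingers": 45,"delta_pos": [1,-0.7,-170],"turn": 0},{"fingers": 45,"delta_pos": [1,-0.7,-175],"turn": 0},{"fingers": 45,"delta_pos": [1,-0.7,-175],"turn": 0},{"fingers": 45,"delta_pos": [1,-0.7,-175],"turn": 0},{"fingers": 45,"delta_pos": [1,-0.7,-175],"turn": 0}]}}

```text
time_s: 11.07
position: [0.6389, -0.2502, 0.086]
tcp_rot: [[0.999, 0.002, -0.042], [0.042, -0.001, 0.999], [0.002, -1.0, -0.001]]
force: [-0.1, 0.1, 0.1]
opening: 0.444
```

```bash
python3 - <<'E'
from h import *
im=save('wrist','w5');b=save('side','s5')[260:440,300:500]
cv2.imwrite('pics/s5z.png',cv2.cvtColor(cv2.resize(b,None,fx=3.3,fy=3.3),cv2.COLOR_RGB2BGR))
E
```

```text
(no output)
```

View pics/s5z.png

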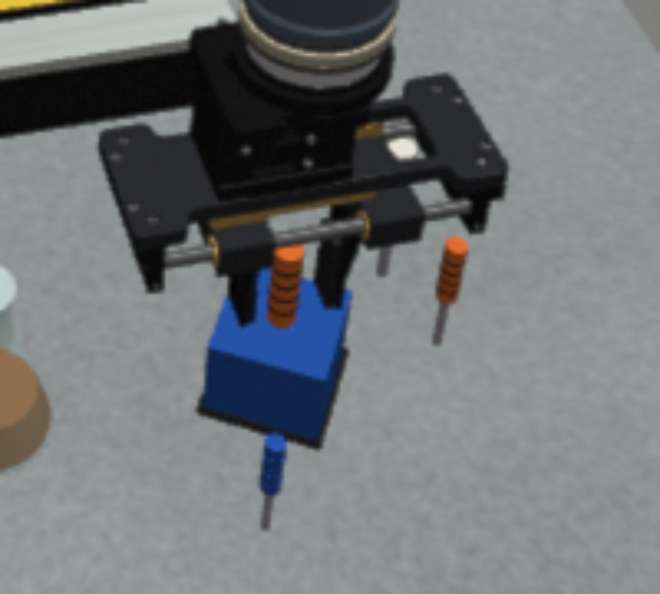

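View pics/w5.png

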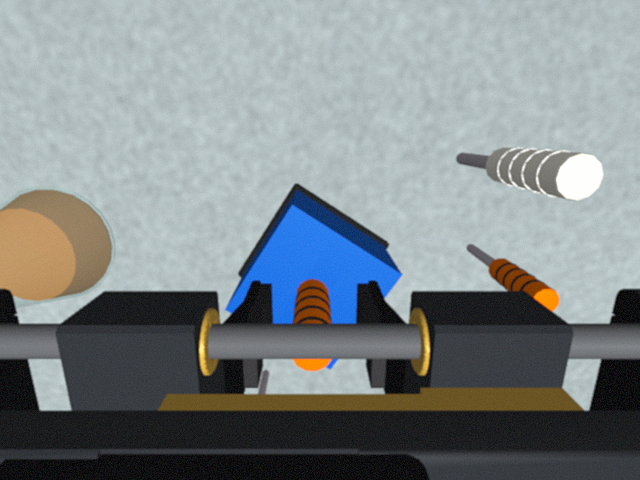

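The handle is centred between the fingers (wrist px 312,320), and the decoys are clear. Closing.

>>> {"name": "jog_arm", "arguments": {"steps": [{"fingers": 8,"delta_pos": [0,0,0],"turn": 0},{"fingers": 8,"delta_pos": [0,0,0],"turn": 0},{"fingers": 8,"delta_pos": [0,0,0],"turn": 0},{"fingers": 8,"delta_pos": [0,0,0],"turn": 0},{"fingers": 8,"delta_pos": [0,0,0],"turn": 0},{"fingers": 8,"delta_pos": [0,0,0],"turn": 0},{"fingers": 8,"delta_pos": [0,0,0],"turn": 0},{"fingers": 8,"delta_pos": [0,0,0],"turn": 0},{"fingers": 8,"delta_pos": [0,0,0],"turn": 0}]}}

```text
time_s: 11.92
position: [0.638, -0.25, 0.0846]
tcp_rot: [[0.999, 0.0, -0.042], [0.042, -0.0, 0.999], [0.0, -1.0, -0.0]]
force: [-0.3, -0.0, 1.6]
opening: 0.175
```

>>> {"name": "jog_arm", "arguments": {"steps": [{"fingers": 8,"delta_pos": [0,0,10],"turn": 0},{"fingers": 8,"delta_pos": [0,0,20],"turn": 0},{"fingers": 8,"delta_pos": [0,0,35],"turn": 0},{"fingers": 8,"delta_pos": [0,0,50],"turn": 0},{"fingers": 8,"delta_pos": [0,0,65],"turn": 0},{"fingers": 8,"delta_pos": [0,0,80],"turn": 0},{"fingers": 8,"delta_pos": [0,0,95],"turn": 0},{"fingers": 8,"delta_pos": [0,0,110],"turn": 0},{"fingers": 8,"delta_pos": [0,0,110],"turn": 0},{"fingers": 8,"delta_pos": [0,0,110],"turn": 0}]}}

```text
time_s: 12.75
position: [0.6387, -0.2503, 0.1963]
tcp_rot: [[0.999, 0.003, -0.042], [0.042, -0.002, 0.999], [0.003, -1.0, -0.002]]
force: [-0.2, -1.1, -0.0]
opening: 0.176
```

```bash
python3 - <<'E'
from h import *
print(read_state()['position'])
im=save('wrist','w6');b=save('side','s6')[200:420,280:500]
cv2.imwrite('pics/s6z.png',cv2.cvtColor(cv2.resize(b,None,fx=2.7,fy=2.7),cv2.COLOR_RGB2BGR))
E
```

```text
[ 0.63868688 -0.25030284  0.19634781]
```

View pics/s6z.png

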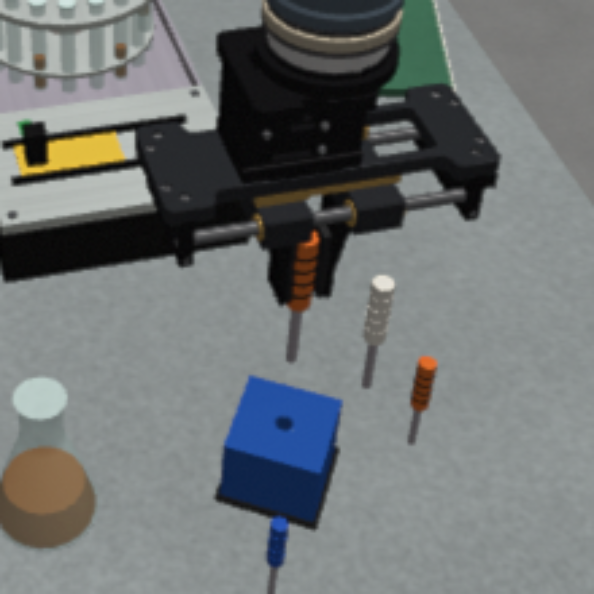

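View pics/w6.png

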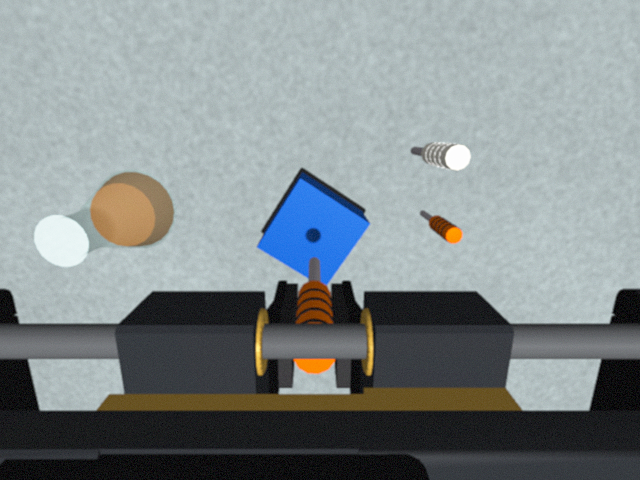

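```bash
python3 - <<'E'
from h import *
s=read_state();p,R=s['position'],s['tcp_rot']
c=camera_info('wrist');T=c['tool_from_camera'];f=240/np.tan(np.radians(c['fov_y']/2))
def pr(q):
    v=np.linalg.inv(T)@np.r_[q,1]; return (f*v[0]/v[2]+c['cx'],f*v[1]/v[2]+c['cy'])
print('tip exp (tool frame)',pr([0,.0786,0]),'top end',pr([0,.0011-.0275,0]), 'per mm z', pr([0,.0786,.001]))
im=cv2.imread('pics/w6.png');cv2.imwrite('pics/w6z.png',cv2.resize(im[240:390,255:375],None,fx=5,fy=4,interpolation=cv2.INTER_CUBIC))
E
```

```text
tip exp (tool frame) (np.float64(312.70540813685267), np.float64(260.01284850397064)) top end (np.float64(311.6519125622815), np.float64(354.3677690026677)) per mm z (np.float64(312.70556682662027), np.float64(258.4786897731096))
```

View pics/w6z.png

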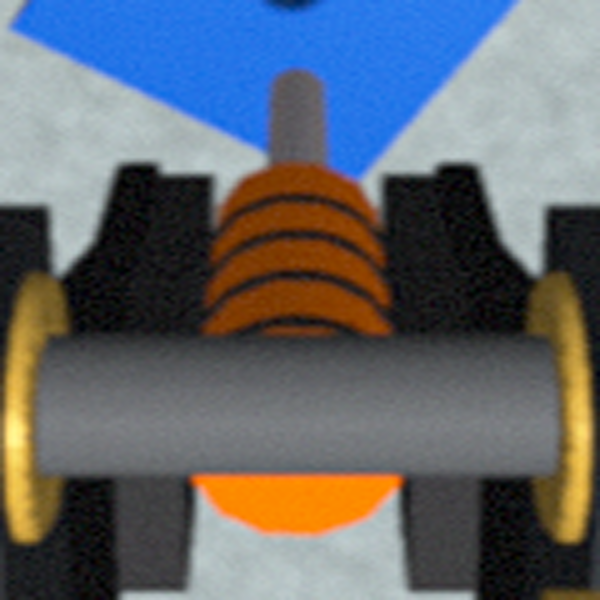

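>>> {"name": "jog_arm", "arguments": {"steps": [{"fingers": 8,"delta_pos": [-2,20,0],"turn": 0},{"fingers": 8,"delta_pos": [-3,50,0],"turn": 0},{"fingers": 8,"delta_pos": [-4,80,0],"turn": 0},{"fingers": 8,"delta_pos": [-6,110,0],"turn": 0},{"fingers": 8,"delta_pos": [-8,140,0],"turn": 0},{"fingers": 8,"delta_pos": [-10,170,0],"turn": 0},{"fingers": 8,"delta_pos": [-11,200,0],"turn": 0},{"fingers": 8,"delta_pos": [-13,230,0],"turn": 0},{"fingers": 8,"delta_pos": [-14,255,0],"turn": 0},{"fingers": 8,"delta_pos": [-15,275,0],"turn": 0},{"fingers": 8,"delta_pos": [-16,288,0],"turn": 0},{"fingers": 8,"delta_pos": [-16,295.4,0],"turn": 0},{"fingers": 8,"delta_pos": [-16,295.4,0],"turn": 0},{"fingers": 8,"delta_pos": [-16,295.4,0],"turn": 0},{"fingers": 8,"delta_pos": [-16,295.4,-20],"turn": 0},{"fingers": 8,"delta_pos": [-16,295.4,-30],"turn": 0},{"fingers": 8,"delta_pos": [-16,295.4,-40],"turn": 0},{"fingers": 8,"delta_pos": [-16,295.4,-40],"turn": 0},{"fingers": 8,"delta_pos": [-16,295.4,-40],"turn": 0},{"fingers": 8,"delta_pos": [-16,295.4,-40],"turn": 0}]}}

```text
time_s: 14.52
position: [0.6224, 0.045, 0.1548]
tcp_rot: [[0.999, 0.001, -0.041], [0.041, -0.0, 0.999], [0.001, -1.0, -0.0]]
force: [0.9, 0.2, 0.4]
opening: 0.171
```

```bash
python3 - <<'E'
from h import *
print(read_state()['position'])
a=save('wrist','w7')[150:300,220:420];b=save('side','s7')[190:310,250:400]
cv2.imwrite('pics/w7z.png',cv2.cvtColor(cv2.resize(a,None,fx=4,fy=4),cv2.COLOR_RGB2BGR))
cv2.imwrite('pics/s7z.png',cv2.cvtColor(cv2.resize(b,None,fx=5,fy=5),cv2.COLOR_RGB2BGR))
E
```

```text
[0.62239318 0.04498033 0.15477717]
```

View pics/w7z.png

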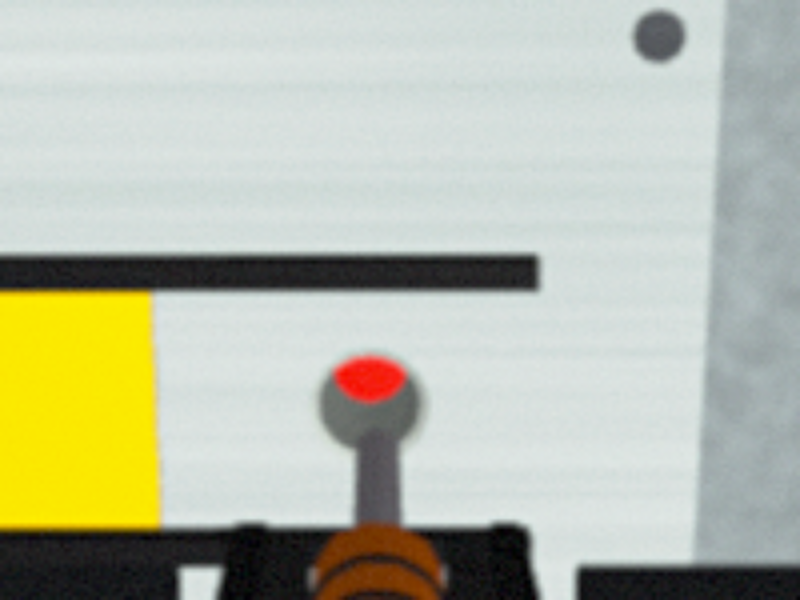

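View pics/s7z.png

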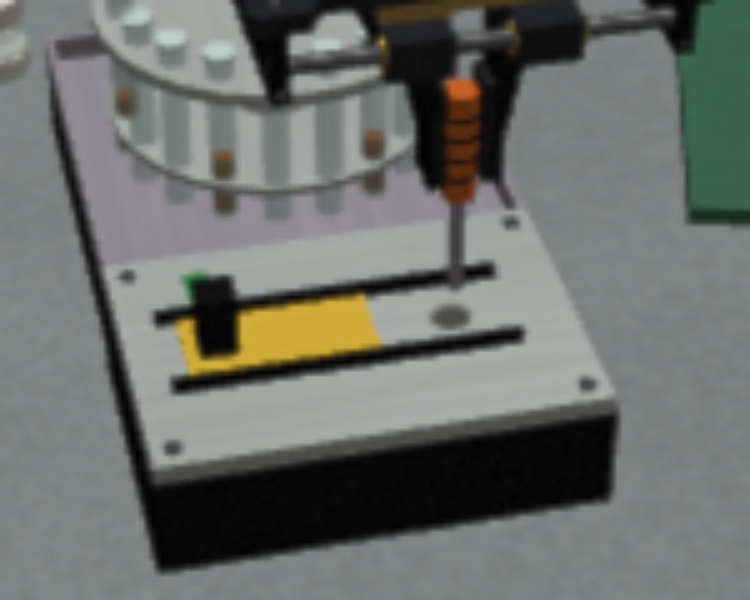

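```bash
python3 - <<'E'
from h import *
s=read_state();p,R=s['position'],s['tcp_rot']
print('hole w',atz('wrist',(371/4+220,403/4+150),.06,p,R),'tip w',atz('wrist',(377.5/4+220,438/4+150),.0762,p,R))
print('hole s',atz('side',(450.5/5+250,317/5+190),.06),'tip s',atz('side',(456/5+250,286/5+190),.0762))
E
```

```text
hole w [0.62267796 0.04608616 0.06      ] tip w [0.62374566 0.04543468 0.0762    ]
hole s [0.62042241 0.0416735  0.06      ] tip s [0.62278341 0.04283459 0.0762    ]
```

Both cameras put the tip about 1–2 mm in +x of the hole centre, and y is fine. I'll correct x by -1.5 mm and descend into the hole to just above the button.

>>> {"name": "jog_arm", "arguments": {"steps": [{"fingers": 8,"delta_pos": [-1.5,0,0],"turn": 0},{"fingers": 8,"delta_pos": [-1.5,0,0],"turn": 0},{"fingers": 8,"delta_pos": [-1.5,0,-4],"turn": 0},{"fingers": 8,"delta_pos": [-1.5,0,-8],"turn": 0},{"fingers": 8,"delta_pos": [-1.5,0,-12],"turn": 0},{"fingers": 8,"delta_pos": [-1.5,0,-16],"turn": 0},{"fingers": 8,"delta_pos": [-1.5,0,-20],"turn": 0},{"fingers": 8,"delta_pos": [-1.5,0,-24],"turn": 0},{"fingers": 8,"delta_pos": [-1.5,0,-28],"turn": 0},{"fingers": 8,"delta_pos": [-1.5,0,-32],"turn": 0},{"fingers": 8,"delta_pos": [-1.5,0,-36],"turn": 0},{"fingers": 8,"delta_pos": [-1.5,0,-38],"turn": 0},{"fingers": 8,"delta_pos": [-1.5,0,-38],"turn": 0},{"fingers": 8,"delta_pos": [-1.5,0,-38],"turn": 0}]}}

```text
time_s: 15.78
position: [0.6205, 0.0455, 0.1164]
tcp_rot: [[0.999, -0.0, -0.042], [0.042, 0.0, 0.999], [-0.0, -1.0, 0.0]]
force: [0.3, 0.1, -0.5]
opening: 0.176
```

```bash
python3 - <<'E'
from h import *
a=save('wrist','w8')[150:300,220:420];b=save('side','s8')[190:310,250:400]
cv2.imwrite('pics/w8z.png',cv2.cvtColor(cv2.resize(a,None,fx=4,fy=4),cv2.COLOR_RGB2BGR))
cv2.imwrite('pics/s8z.png',cv2.cvtColor(cv2.resize(b,None,fx=5,fy=5),cv2.COLOR_RGB2BGR))
print(read_state()['force'],read_state()['moment'])
E
```

```text
[ 0.62149082 -0.41331132  0.37699096] [-0.02285996 -0.05402449 -0.00151553]
```

View pics/w8z.png

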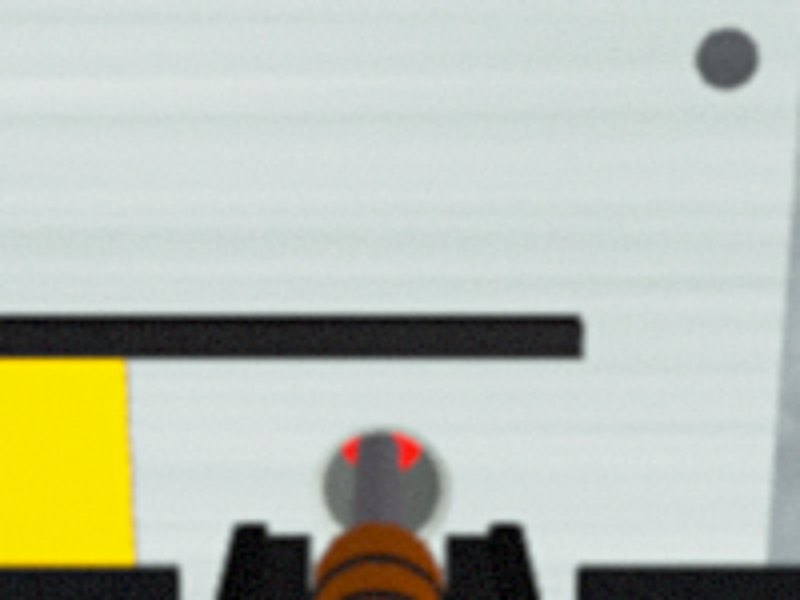

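View pics/s8z.png

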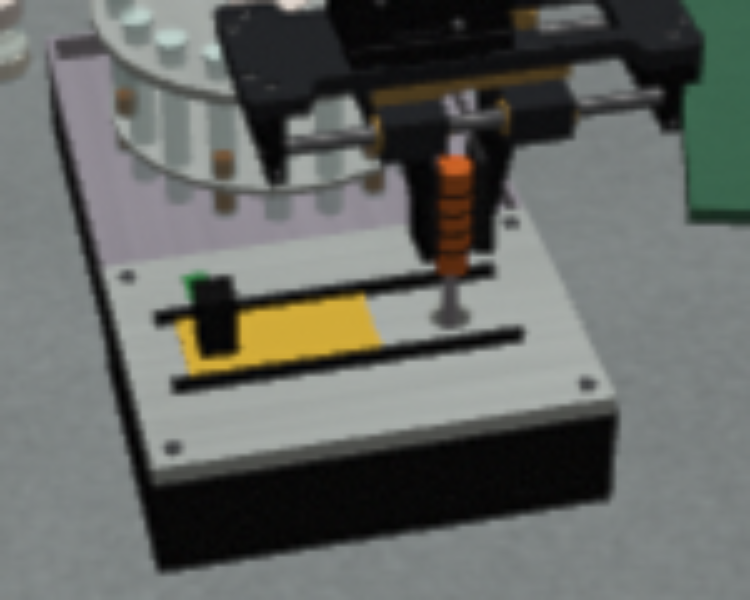

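The shaft is centred in the aperture and in front of the red button, with no contact force. Pressing gradually.

>>> {"name": "jog_arm", "arguments": {"steps": [{"fingers": 8,"delta_pos": [0,0,-1],"turn": 0},{"fingers": 8,"delta_pos": [0,0,-2],"turn": 0},{"fingers": 8,"delta_pos": [0,0,-3],"turn": 0},{"fingers": 8,"delta_pos": [0,0,-4],"turn": 0},{"fingers": 8,"delta_pos": [0,0,-4],"turn": 0},{"fingers": 8,"delta_pos": [0,0,-4],"turn": 0}]}}

```text
time_s: 16.38
position: [0.6206, 0.0455, 0.1128]
tcp_rot: [[0.999, 0.0, -0.042], [0.042, -0.0, 0.999], [0.0, -1.0, -0.0]]
force: [-0.9, -0.9, 0.7]
opening: 0.173
```

>>> {"name": "jog_arm", "arguments": {"steps": [{"fingers": 8,"delta_pos": [0,0,-1],"turn": 0},{"fingers": 8,"delta_pos": [0,0,-2],"turn": 0},{"fingers": 8,"delta_pos": [0,0,-2],"turn": 0},{"fingers": 8,"delta_pos": [0,0,-2],"turn": 0}]}}

```text
time_s: 16.72
position: [0.6207, 0.0455, 0.1108]
tcp_rot: [[0.999, 0.0, -0.042], [0.042, -0.0, 0.999], [0.0, -1.0, -0.0]]
force: [-0.7, 0.2, 3.8]
opening: 0.178
```

>>> {"name": "jog_arm", "arguments": {"steps": [{"fingers": 8,"delta_pos": [0,0,-1],"turn": 0},{"fingers": 8,"delta_pos": [0,0,-2],"turn": 0},{"fingers": 8,"delta_pos": [0,0,-2],"turn": 0},{"fingers": 8,"delta_pos": [0,0,-2],"turn": 0}]}}

```text
time_s: 17.05
position: [0.6207, 0.0454, 0.1088]
tcp_rot: [[0.999, 0.0, -0.042], [0.042, -0.0, 0.999], [0.0, -1.0, -0.0]]
force: [-1.5, -0.3, 5.9]
opening: 0.178
```

>>> {"name": "jog_arm", "arguments": {"steps": [{"fingers": 8,"delta_pos": [0,0,-1],"turn": 0},{"fingers": 8,"delta_pos": [0,0,-1],"turn": 0},{"fingers": 8,"delta_pos": [0,0,-1],"turn": 0},{"fingers": 8,"delta_pos": [0,0,-1],"turn": 0}]}}

```text
time_s: 17.38
position: [0.6208, 0.0455, 0.1084]
tcp_rot: [[0.999, 0.001, -0.042], [0.042, -0.0, 0.999], [0.001, -1.0, -0.0]]
force: [-0.6, -0.1, 9.1]
opening: 0.173
```

>>> {"name": "jog_arm", "arguments": {"steps": [{"fingers": 8,"delta_pos": [0,0,-0.5],"turn": 0},{"fingers": 8,"delta_pos": [0,0,-0.5],"turn": 0},{"fingers": 8,"delta_pos": [0,0,-0.5],"turn": 0},{"fingers": 8,"delta_pos": [0,0,-0.5],"turn": 0}]}}

```text
time_s: 17.72
position: [0.6208, 0.0454, 0.1083]
tcp_rot: [[0.999, 0.001, -0.042], [0.042, -0.0, 0.999], [0.001, -1.0, -0.0]]
force: [-1.7, 0.7, 10.0]
opening: 0.173
```

It has stalled at z=0.1083 and force passed the 6 N full-down level. I'll hold and verify.

>>> {"name": "jog_arm", "arguments": {"steps": [{"fingers": 8,"delta_pos": [0,0,-0.5],"turn": 0},{"fingers": 8,"delta_pos": [0,0,-0.5],"turn": 0},{"fingers": 8,"delta_pos": [0,0,-0.5],"turn": 0},{"fingers": 8,"delta_pos": [0,0,-0.5],"turn": 0},{"fingers": 8,"delta_pos": [0,0,-0.5],"turn": 0},{"fingers": 8,"delta_pos": [0,0,-0.5],"turn": 0},{"fingers": 8,"delta_pos": [0,0,-0.5],"turn": 0},{"fingers": 8,"delta_pos": [0,0,-0.5],"turn": 0},{"fingers": 8,"delta_pos": [0,0,-0.5],"turn": 0},{"fingers": 8,"delta_pos": [0,0,-0.5],"turn": 0},{"fingers": 8,"delta_pos": [0,0,-0.5],"turn": 0},{"fingers": 8,"delta_pos": [0,0,-0.5],"turn": 0}]}}

```text
time_s: 18.72
position: [0.6209, 0.0454, 0.1082]
tcp_rot: [[0.999, 0.001, -0.042], [0.042, -0.0, 0.999], [0.001, -1.0, -0.0]]
force: [-1.8, 0.6, 12.8]
opening: 0.176
```

```bash
python3 - <<'E'
from h import *
a=save('wrist','w9');b=save('side','s9')[190:310,250:400]
cv2.imwrite('pics/s9z.png',cv2.cvtColor(cv2.resize(b,None,fx=5,fy=5),cv2.COLOR_RGB2BGR))
for i in range(3):
    capture('side'); s=read_state(); print(s['position'],s['force'])
save('top','t9')
for t in('carousel_top','flask','vial','bottle'):
    print(t,[(np.round(d['position'],4).tolist(),round(d['confidence'],2)) for c in('side','top') for d in tip_of(t,c)[:1]])
E
```

```text
[0.62082862 0.04545053 0.10822711] [-2.58550457  0.78906983 12.57011272]
[0.62086071 0.04544892 0.10824515] [-2.4386509   0.42923639 12.62389623]
[0.62087274 0.04544369 0.10823999] [-1.90030124  0.40223735 11.89430145]
carousel_top [([0.57, 0.2122, 0.1376], 0.86), ([0.5658, 0.2142, 0.1453], 0.78)]
flask [([0.4761, -0.2485, -0.0005], 0.9), ([0.4819, -0.2498, -0.0007], 0.86)]
vial [([0.4419, 0.3742, 0.002], 0.53)]
bottle [([0.5757, 0.4041, -0.0031], 0.63)]
```

View pics/w9.png

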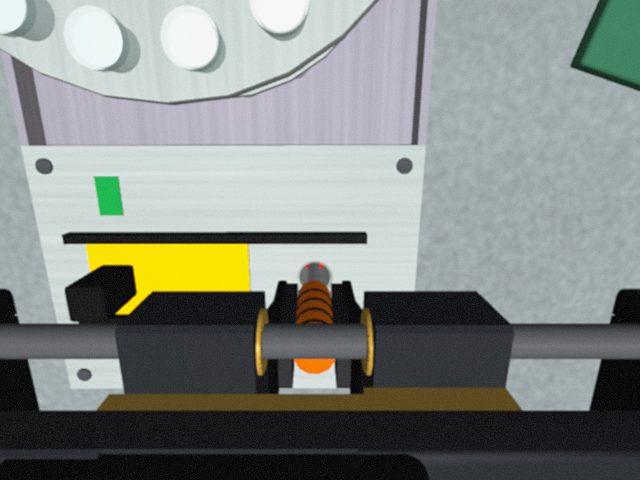

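View pics/s9z.png

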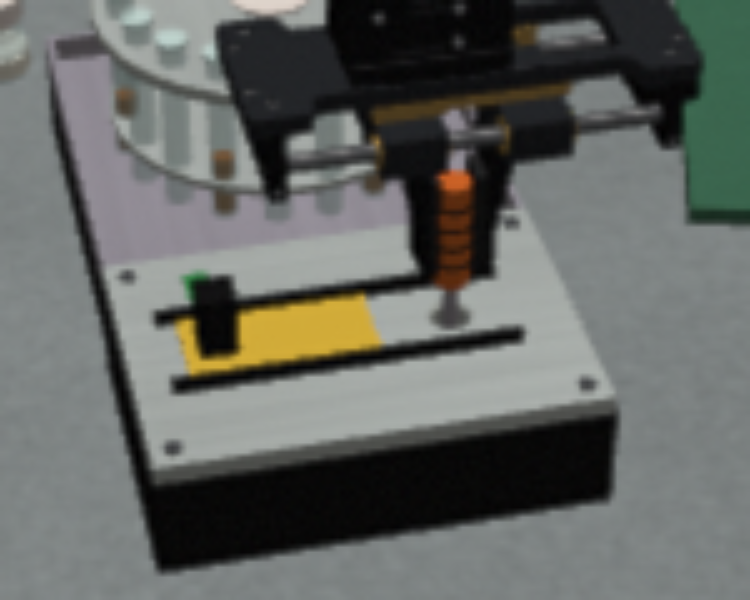

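The stylus is upright in the gripper (handle end still at wrist row ~372, so it hasn't slipped), its tip on the button inside the aperture. The lock is at its stop, and force is steady at about 12 N.

```bash
python3 -c "
from rig import *
print(hand_in())"
```

```text
the job is handed in; nothing more can be done
None
```

The fraction collector is in reset. The transport lock is at its released stop, the aperture is open, and the stylus is holding the red button down. I handed it in at about 19 s of the 51 s limit.

- **Lock:** I gripped the black grip and slid it until it stalled at 57 mm of travel, with the force rising to about 8 N. The wrist picture showed the aperture uncovered and the shutter moved 56.5 mm.
- **Stylus:** I took the larger orange-handled stylus from the blue stand. I shifted it 1.5 mm to line up with the hole after comparing two cameras, then lowered it through the aperture.
- **Button:** Contact began at about TCP z 0.113 m, and the tool stalled at 0.1082 m, which matches the button's 5 mm travel. The push stayed steady at about 12 N, above the 6 N needed for fully down. The button has no direct reading, so I judged it from force and position.
- **Final checks:** The stylus was still upright and had not slipped in the grip. The carousel, flask, jar and bottle were found at their starting positions, within the detector's error. The jar and bottle were each seen by only one camera at the end.
- **Problems:** My first move call was refused because I had left out the finger values, and nothing moved. The side camera placed the hole 2–4 mm off from the wrist and top cameras, so I used it only for relative alignment.

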